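# Load the watch-cleaning carrier and hold its bayonet key over

## Robot

A 7-joint arm with a two-finger parallel gripper is mounted at the origin on the work surface. World frame = base frame: x ahead of the robot, y to its left, z up, the work surface at z = 0. Lengths are in m, angles in rad, forces in N, time in s.
With the tool pointing down it reaches from about 0.425 to 0.875 m from the base axis. Payload 9.9 kg.
Tool frame: the origin (TCP) lies on the centre line of the jaws, within the pads' length; the fingertips stand 11 mm ahead of it and the grasp point (between the pads) lies 8 mm behind it; z points along the fingers, y is the direction in which the jaws open and shut (so a half turn about z gives the same grasp; the last joint's range is limited). The gripper opens to 85 mm and grips with 20 to 120 N. Pads are 22 mm wide; open, the fingers measure 114 mm over their backs; the gripper's body (76 mm by 85 mm) begins 54 mm behind the grasp point. The pads swing forward as they close: fully open they stand 13 mm farther back than shut.
Start: joints at [1.208, 0.576, 0.025, 1.437, -0.015, 1.129, -0.057], TCP at [0.186, -0.649, 0.215] pointing down, gripper open.
Joint ranges: [-2.76, 2.76], [-0.34, 2.15], [-1.52, 1.57], [0.19, 2.46], [-1.09, 4.23], [0.17, 1.99], [-2.82, 2.82]. Speed limits (rad/s): [2.22, 2.22, 3.01, 3.01, 3.14, 3.14, 3.14].

## Interface

Orientations are given as a unit quaternion [x, y, z, w].
In Python, from station import ctrl gives the robot as it stands.
- The arm moves only by the tool servo_tool, never from a script. Its argument "increments" is a list of rows, each a list of 3 entries, a list of its own where there are three numbers: the shift along the tool's x, y, z in m, then the turn, a rotation vector about the tool's x, y, z in rad, then the closure, from 0 (fully open) to 1 (shut). A call has 1 to 5 rows; each row shifts and turns the commanded pose from where the row before left it, along the tool's axes as they then stand; what a row does not reach is not made up. A row lasts 1/10 s, in which the tool goes at most 50 mm and 8.59 degrees, less where a joint would pass 70% of its speed; a pose out of reach is approached as far as the arm can. A call with a gripper value outside its range is refused whole. The fingers move at their own pace and stop on an object; "squeeze" is the grip in N (left out, the last holds). Time passes only in rows, so rows that do not move let the fingers close. It gives the time, the measured TCP pose, the force and the opening at its end, in the units of the state.
- ctrl.sense(): the state, without advancing time (a new reading comes with each control period).
- ctrl.camera(name): name is "side" or "top" or "wrist"; returns a dict with "frame" (420x560x3 uint8, red, green, blue), "fx", "fy", "cx", "cy" (pixels), "rvec" (rotation vector, rad) and "tvec" (3), from world to camera coordinates, as OpenCV has them; the wrist camera has in their place "T_tool_cam" (4x4, takes a point from camera to tool coordinates, whose origin is the TCP and whose axes are the flange's). Camera axes: x right, y down, z forward; pixel columns grow to the right and rows downward; lengths in m; the calibration is good to about 2 mm. The wrist camera is an equidistant fisheye: a pixel r from the principal point sees the ray r / f radians off the axis. A picture is of the moment at which its call begins: read the wrist's pose just before it. There is no depth.
- ctrl.close_job(): hands the job in, once; it reports no verdict.
The state is a dict: "t": time; "joint_positions": joint angles; "qd": joint speeds; "joint_torque": joint torques, N m; "ee_pos": TCP position; "eef_rot": TCP orientation; "force": force on the tool from outside, world axes, zero at the start; "torque": the same for the moment, N m; "opening": finger opening in m.
Only numpy, scipy, OpenCV 4.12 (cv2) and the standard library are available. Lean on these libraries where they do the work, as an engineer would, in place of code of your own. Each camera call takes 0.05 s, during which the arm holds its last target. There are 200 camera calls.

## Task

First put one of the two spare cleaning baskets into the carrier's empty pocket, all the way down, and let go of it. Then take the bayonet key from its ring stand, put it in the socket in the middle of the carrier with its lugs through the slots, push it in against the spring, turn it a quarter turn clockwise (seen from above), and finish still gripping it there, pushed in and turned: it springs back if let go. Leave the other baskets and everything else on the bench where they are.

Things in the scene. Friction and masses are not known exactly. Their poses are not given: they have to be found in the camera images.
- carrier: square aluminium plate 180 x 180 x 24 mm fixed to the bench, yaw within 0.5 rad of square; origin under its centre at bench height, z up. Four round pockets 34 mm wide, 18 mm deep, 45 mm from the centre in both x and y: at the start three hold baskets, one (any) is empty. In its centre, on the deck, a square steel keyhole plate 60 x 60 x 6 mm: the bayonet socket
- socket (a point): centre of the keyhole plate's top, 30 mm above the bench; carrier's axes. Bore 32 mm wide with two opposite slots 14 mm wide along carrier +x and -x, reaching 24 mm from the centre. Under the 6 mm plate a hollow 50 mm wide lets the lugs turn, clockwise from above; after about 0.2 rad they meet two brass dogs and carry the sprung driver round
- pocket0 (a point): centre of a pocket's floor, 6 mm above the bench (18 mm below the deck); a seated basket's origin is here
- pocket1 (a point): centre of a pocket's floor, 6 mm above the bench (18 mm below the deck); a seated basket's origin is here
- pocket2 (a point): centre of a pocket's floor, 6 mm above the bench (18 mm below the deck); a seated basket's origin is here
- pocket3 (a point): centre of a pocket's floor, 6 mm above the bench (18 mm below the deck); a seated basket's origin is here
- basket0: cylindrical steel cleaning basket with a closed lid and brass band, 28 mm across, 48 mm high, foot chamfered 3 mm, about 60 g; all five are alike; origin at the centre of its underside, z up. Stands in a pocket at the start.
- basket1: cylindrical steel cleaning basket with a closed lid and brass band, 28 mm across, 48 mm high, foot chamfered 3 mm, about 60 g; all five are alike; origin at the centre of its underside, z up. Stands in a pocket at the start.
- basket2: cylindrical steel cleaning basket with a closed lid and brass band, 28 mm across, 48 mm high, foot chamfered 3 mm, about 60 g; all five are alike; origin at the centre of its underside, z up. Stands in a pocket at the start.
- basket3: cylindrical steel cleaning basket with a closed lid and brass band, 28 mm across, 48 mm high, foot chamfered 3 mm, about 60 g; all five are alike; origin at the centre of its underside, z up. A spare, standing upright on the bench to the right of the carrier (-y side).
- basket4: cylindrical steel cleaning basket with a closed lid and brass band, 28 mm across, 48 mm high, foot chamfered 3 mm, about 60 g; all five are alike; origin at the centre of its underside, z up. A spare, standing upright on the bench to the right of the carrier (-y side).
- key: bayonet key, about 130 g, upright in its ring stand, foot on the bench. From the foot up: shaft 26 mm across, 20 mm long, two opposite lugs along the key's x (42 mm over both, 9 mm wide, 4 to 9 mm above the foot); flange 43 mm across, 20 to 24 mm; black bar grip 40 mm long (x, in line with the lugs), 14 mm wide (y), 24 to 58 mm. Origin at the foot's centre, z up; same after a half turn
- key_grip (a point): on the key's axis in its bar grip, 44 mm above the foot: pinch it here across the 14 mm. In the socket, lugs along the slots, the foot meets the spring plunger 24 mm above the bench; pressed fully in it is at 12 mm; once turned, the plate over the lugs keeps the foot at 15 mm or lower
- stand: black ring 60 mm across outside, 49 mm inside, 17 mm high, fixed to the bench, in which the key stands; origin under its centre
- plunger (a joint): how far the spring plunger in the socket is pressed, m: 0 free, 0.012 fully down; it pushes up with 2 N at first and 5 N fully down. The key can turn only when it is pressed more than about 0.0095
- driver (a joint): how far the sprung driver has been carried clockwise, rad: 0 at rest, stop at 1.45. A quarter turn of the key from the slots carries it to about 1.35. Its spring turns the key back with 0.09 N m at first, 0.17 N m at a quarter turn, so a key let go springs back
- loupe: black eyeglass loupe, a short tapered cylinder 26 mm across and 22 mm high, standing among the spare baskets and the key stand; origin under its centre. A bystander
- screwdriver: 120 mm screwdriver lying on the bench near the robot's base; origin under its middle. A bystander
- tweezers: steel tweezers 120 mm long, 4 mm high, lying flat on the robot's side of the carrier; origin under its middle. A bystander
- pocket_watch: brass pocket watch lying face up to the left of the carrier, 44 mm across, 10 mm high; origin under its centre. A bystander
- oil_bottle: small clear bottle 32 mm across, 75 mm high, standing beyond the key stand; origin under its centre. A bystander
- rinse_jar: glass jar with black cap, 56 mm across, 70 mm high, standing beyond the carrier; origin under its centre. A bystander
There are look-alikes about, which are no part of the job. Leave any red look-alike of the basket4 alone. Leave any orange look-alike of the key alone.

How it is judged:
On the way, in this order (a step that is already met when the one before it is completed fails the run):
1. all four pockets hold a basket, fully down and let go (distance of each of basket0, basket1, basket2 from where it was at the start of the episode below 0.008 m and ((horizontal distance between basket3 and pocket0 below 0.005 m and z of basket3 in the frame of pocket0 below 0.004 m and angle between basket3's own z axis and vertical below 0.15 rad and contact force between the fingers and basket3 below 0.1 N) or (horizontal distance between basket3 and pocket1 below 0.005 m and z of basket3 in the frame of pocket1 below 0.004 m and angle between basket3's own z axis and vertical below 0.15 rad and contact force between the fingers and basket3 below 0.1 N) or (horizontal distance between basket3 and pocket2 below 0.005 m and z of basket3 in the frame of pocket2 below 0.004 m and angle between basket3's own z axis and vertical below 0.15 rad and contact force between the fingers and basket3 below 0.1 N) or (horizontal distance between basket3 and pocket3 below 0.005 m and z of basket3 in the frame of pocket3 below 0.004 m and angle between basket3's own z axis and vertical below 0.15 rad and contact force between the fingers and basket3 below 0.1 N) or (horizontal distance between basket4 and pocket0 below 0.005 m and z of basket4 in the frame of pocket0 below 0.004 m and angle between basket4's own z axis and vertical below 0.15 rad and contact force between the fingers and basket4 below 0.1 N) or (horizontal distance between basket4 and pocket1 below 0.005 m and z of basket4 in the frame of pocket1 below 0.004 m and angle between basket4's own z axis and vertical below 0.15 rad and contact force between the fingers and basket4 below 0.1 N) or (horizontal distance between basket4 and pocket2 below 0.005 m and z of basket4 in the frame of pocket2 below 0.004 m and angle between basket4's own z axis and vertical below 0.15 rad and contact force between the fingers and basket4 below 0.1 N) or (horizontal distance between basket4 and pocket3 below 0.005 m and z of basket4 in the frame of pocket3 below 0.004 m and angle between basket4's own z axis and vertical below 0.15 rad and contact force between the fingers and basket4 below 0.1 N))), for 0.2 s.
2. the key is in the socket and pushed in against the spring (horizontal distance between key and socket below 0.006 m and angle between key's own z axis and vertical below 0.15 rad and value of joint plunger above 0.007 m and value of joint driver below 0.6 rad), for 0.05 s.
3. the key is turned about a quarter turn clockwise while pushed in (horizontal distance between key and socket below 0.006 m and angle between key's own z axis and vertical below 0.15 rad and value of joint plunger above 0.007 m and value of joint driver above 1 rad), for 0.2 s.
At the end, for the whole second after the job is handed in: A spare is in the empty pocket (5 mm of centre, 4 mm of floor, upright, not touched), the others within 8 mm of their start; key in the socket (within 6 mm, upright within 0.15 rad), plunger pressed over 7 mm, driver carried over 1.0 rad and still, fingers holding the key with over 2 N (all of step 1 and all of step 3 and contact force between the fingers and key above 2 N and velocity of joint driver below 0.2 rad/s); the arm keeps its last pose, push and grip.
It fails at once if a basket that was already in a pocket is moved more than 20 mm (distance of any of basket0, basket1, basket2 from where it was at the start of the episode above 0.02 m).
It fails at once if both spares are moved more than 40 mm (distance of each of basket3, basket4 from where it was at the start of the episode above 0.04 m).
It fails at once if a bystander is moved more than 40 mm (distance of any of loupe, screwdriver, tweezers, pocket_watch, oil_bottle, rinse_jar from where it was at the start of the episode above 0.04 m).
It also fails if it takes over 58 s, if anything falls off the work surface, if the arm or the gripper's body presses on something with over 40 N, if the wrist force passes 120 N, or if a joint passes its speed limit or range.

## Working session

There is one attempt and no reset: what is moved stays moved. The work goes in short steps, Python scripts to look and compute and a tool call to move; the robot and the scene stay as the last step left them, time stands still between calls to the robot, and variables do not carry over. Pictures are saved under pics/ and viewed, on a budget of 10 in all, crops included, one or two more only if the job needs it, and the job is handed in when it is done.

Besides the shell and the picture viewer there is one more tool, called by a JSON object that holds its "op" and its "data", one argument or row to a line. servo_tool: Moves the arm, as the interface text tells. Its arguments: {"type":"object","properties":{"increments":{"type":"array"},"squeeze":{"type":"number"}},"required":["increments"]}

```bash
mkdir -p pics; ls
cat > h.py <<'E'
import numpy as np, cv2
from station import ctrl
from scipy.spatial.transform import Rotation as R
def cam(n):
    c=ctrl.camera(n); return c
def save(c,f,crop=None,s=1):
    im=c["frame"][:,:,::-1]
    if crop: x0,y0,x1,y1=crop; im=im[y0:y1,x0:x1]
    cv2.imwrite(f,cv2.resize(im,None,fx=s,fy=s,interpolation=cv2.INTER_CUBIC))
def px2w(c,uv,z):
    Rm=cv2.Rodrigues(np.array(c["rvec"],float))[0]; t=np.array(c["tvec"],float).ravel()
    o=-Rm.T@t
    d=Rm.T@np.array([(uv[0]-c["cx"])/c["fx"],(uv[1]-c["cy"])/c["fy"],1])
    return o+d*(z-o[2])/d[2]
def w2px(c,p):
    Rm=cv2.Rodrigues(np.array(c["rvec"],float))[0]; q=Rm@np.array(p,float)+np.array(c["tvec"],float).ravel()
    return np.array([c["fx"]*q[0]/q[2]+c["cx"],c["fy"]*q[1]/q[2]+c["cy"]])
E
python3 - <<'E'
from h import *
import pickle
s=ctrl.sense(); print(s)
for n in("top","side"):
    c=cam(n); pickle.dump(c,open(n+".pkl","wb")); save(c,f"pics/{n}0.png",s=1.42)
    Rm=cv2.Rodrigues(np.array(c["rvec"],float))[0]; print(n,c["fx"],c["cx"],c["cy"],-Rm.T@np.array(c["tvec"]).ravel(),Rm[2])
E
```

```text
pics
{'t': 0.0, 'joint_positions': array([ 1.20822386,  0.57651418,  0.02487118,  1.43794664, -0.01496974,
        1.12898596, -0.05650045]), 'qd': array([-0.00119101,  0.00153173, -0.0004967 ,  0.0005272 ,  0.00082305,
       -0.00067276,  0.00084189]), 'joint_torque': array([-2.07454696e-04, -7.65761805e+01,  2.25073546e+00, -2.85967666e+01,
        1.54264335e-02,  1.24983222e-02, -3.18243394e-05]), 'ee_pos': array([ 0.18558529, -0.64847234,  0.21444172]), 'eef_rot': array([ 9.90299489e-01,  1.38946842e-01, -1.79552460e-04, -8.15205068e-04]), 'force': array([ 0.74765179, -0.10396815, -0.0615667 ]), 'torque': array([0.00312009, 0.03176868, 0.02026032]), 'opening': 0.08545479967323821}
top 391.01443778858476 274.5824332237375 205.2405856468527 [0.44820899 0.04531975 1.05308855] [ 0.0921674  -0.02700093 -0.99537738]
side 455.03002512877686 289.3394645836647 214.55381585136075 [ 0.38935566 -0.75579954  0.63219073] [ 0.17746488  0.7963393  -0.57823001]
```

View pics/top0.png

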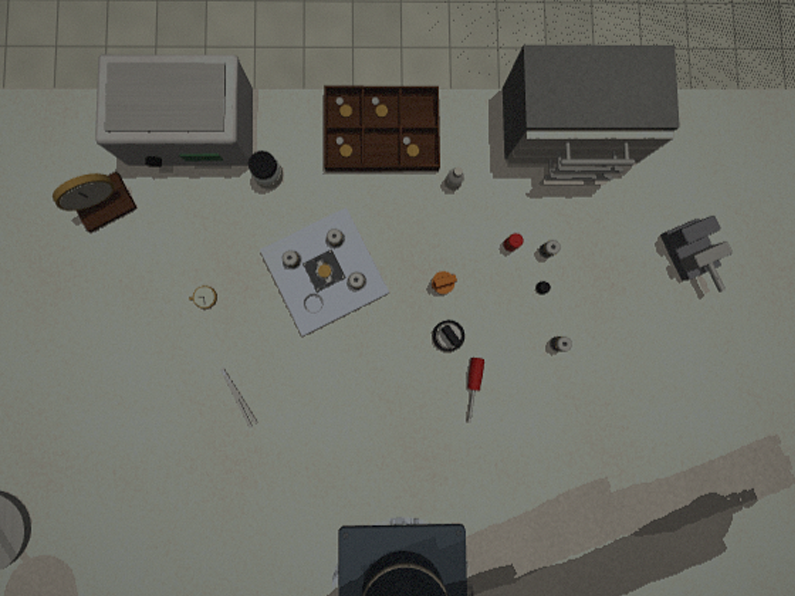

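View pics/side0.png

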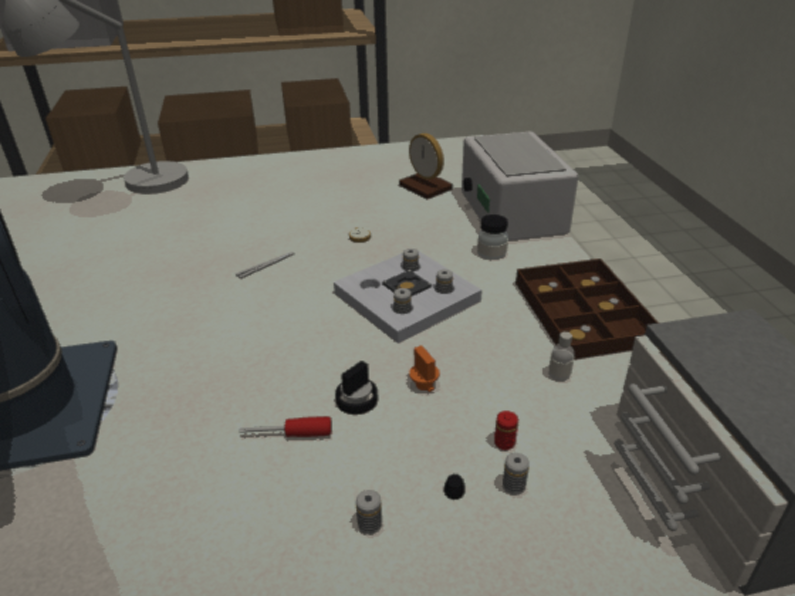

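Top view (1.42x): the empty pocket is at (313,303), and the carrier's keyhole is at (324,270).
- **Spare basket candidates:** steel (561,344), steel (549,248), red look-alike (513,241), black loupe (543,288). I choose the isolated steel one at (561,344).
- **Key candidates:** black bar in the ring at (449,336), orange look-alike (444,283). I choose the black one.

Next is a close crop to check these choices.

Run:
```python
from h import *
import pickle
c=pickle.load(open("top.pkl","rb")); im=c["frame"][:,:,::-1]
def cr(x0,y0,w,h,s): return cv2.resize(im[y0:y0+h,x0:x0+w],None,fx=s,fy=s,interpolation=cv2.INTER_CUBIC)
A=cr(180,144,100,100,5.0)       # 500x500
B=cr(298,218,36,36,7.0)[:250,:250]; C=cr(378,226,36,36,7.0)[:250,:250]
o=np.zeros((500,750,3),np.uint8); o[:,:500]=A; o[:250,500:]=B; o[250:,500:]=C
cv2.imwrite("pics/crop1.png",np.clip(o*1.6,0,255).astype(np.uint8))
for n,uv,z in(("spare lid",(564/1.42,343/1.42),.048),("key",(449/1.42,335/1.42),.05),("pocket",(313/1.42,303/1.42),.024),("sock",(324/1.42,270/1.42),.03),("spare2",(553/1.42,247/1.42),.048),("orange",(444/1.42,283/1.42),.05),("loupe",(543/1.42,288/1.42),.02)):
    print(n,px2w(c,uv,z).round(4))
w=cam("wrist");print({k:v for k,v in w.items() if k!="frame"})
```

```text
spare lid [ 0.4447 -0.2976  0.048 ]
key [ 0.4612 -0.0879  0.05  ]
pocket [0.5231 0.1601 0.024 ]
sock [0.5837 0.1393 0.03  ]
spare2 [ 0.6214 -0.284   0.048 ]
orange [ 0.5558 -0.0806  0.05  ]
loupe [ 0.5482 -0.2713  0.02  ]
{'fx': 325.19226210127806, 'fy': 325.19226210127806, 'cx': 278.6474985659594, 'cy': 211.29147149191388, 'T_tool_cam': array([[ 2.58350553e-04, -9.51943750e-01, -3.06272803e-01,
         7.75406637e-02],
       [ 9.99999963e-01,  2.18191708e-04,  1.65356865e-04,
        -1.13414897e-03],
       [-9.05842483e-05, -3.06272834e-01,  9.51943771e-01,
        -1.58863204e-01],
       [ 0.00000000e+00,  0.00000000e+00,  0.00000000e+00,
         1.00000000e+00]])}
```

View pics/crop1.png

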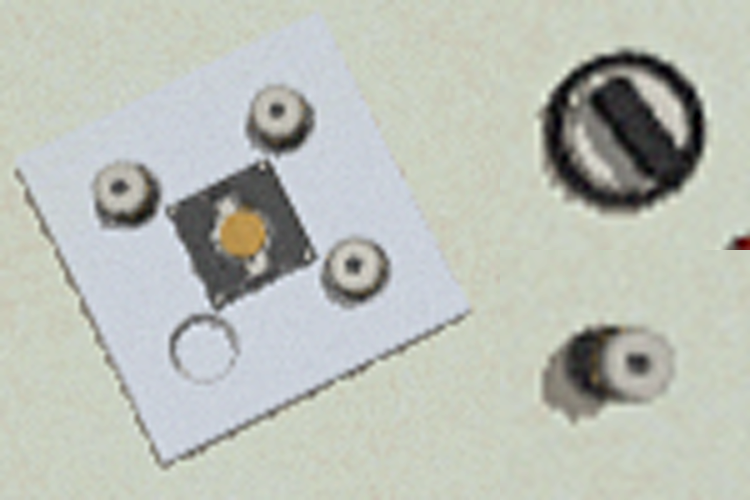

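The crop confirms both: the plain steel spare (lid at crop (637,363)) and the black key bar (centre (638,130)). The empty pocket is at (204,348). Now I compute the poses and bring the wrist camera over the spare.

```bash
cat >> h.py <<'E'
def wpx2w(c,s,uv,z):
    d=np.array([uv[0]-c["cx"],uv[1]-c["cy"]]); r=np.hypot(*d); th=r/c["fx"]
    ray=np.array([*(d/max(r,1e-9)*np.sin(th)),np.cos(th)])
    T=np.eye(4); T[:3,:3]=R.from_quat(s["eef_rot"]).as_matrix(); T[:3,3]=s["ee_pos"]
    M=T@np.array(c["T_tool_cam"]); o=M[:3,3]; d=M[:3,:3]@ray
    return o+d*(z-o[2])/d[2]
def w2wpx(c,s,p):
    T=np.eye(4); T[:3,:3]=R.from_quat(s["eef_rot"]).as_matrix(); T[:3,3]=s["ee_pos"]
    q=np.linalg.inv(T@np.array(c["T_tool_cam"]))@np.array([*p,1]); q=q[:3]/np.linalg.norm(q[:3])
    th=np.arccos(q[2]); h=np.hypot(q[0],q[1]); return np.array([c["cx"]+c["fx"]*th*q[0]/h,c["cy"]+c["fx"]*th*q[1]/h])
def yaw(s):
    x=R.from_quat(s["eef_rot"]).as_matrix()[:,0]; return np.arctan2(x[1],x[0])
def togo(p,psi=None):
    "tool-axis shift and yaw turn (about tool z) to reach TCP p with tool-x heading psi"
    s=ctrl.sense(); Rm=R.from_quat(s["eef_rot"]).as_matrix()
    v=(Rm.T@(np.array(p)-s["ee_pos"])); f=R.from_quat(s["eef_rot"])
    out=[v.round(4)]
    if psi is not None:
        g=R.from_euler('z',psi)*R.from_euler('x',np.pi); out.append((f.inv()*g).as_rotvec().round(4))
    return out, s["ee_pos"].round(4), round(yaw(s),4)
E
python3 - <<'E'
from h import *
import pickle
from scipy.optimize import least_squares
c=pickle.load(open("top.pkl","rb"))
k=lambda x,y:(180+(x+.5)/5-.5,144+(y+.5)/5-.5)
pts=[((-90,90,24),(16,158)),((90,90,24),(320,10)),((90,-90,24),(471,312)),((-90,-90,24),(164,467)),
((0,0,24),(241,232)),((-45,-45,24),(204,348)),((-30,30,30),(170,208)),((30,30,30),(264,160)),((30,-30,30),(316,255)),((-30,-30,30),(217,308)),
((45,45,54),(276,113)),((-45,45,54),(121,188)),((45,-45,54),(355,265))]
# image up=+x, left=+y; corner order by guess: rotate options tried
best=None
for rot in range(4):
    def f(p):
        o=[]
        for L,i in pts:
            L=np.array(L)/1000; a=p[2]; o+=list(w2px(c,[p[0]+np.cos(a)*L[0]-np.sin(a)*L[1],p[1]+np.sin(a)*L[0]+np.cos(a)*L[1],L[2]])-np.array(k(*i)))
        return o
    r=least_squares(f,[.58,.14,.45+rot*np.pi/2],loss='soft_l1')
    if best is None or r.cost<best.cost: best=r
print(best.x,best.cost,np.array(best.fun).reshape(-1,2).round(1).tolist())
k2=lambda x,y:(298+(x-500+.5)/7-.5,218+(y+.5)/7-.5)
print("key",[px2w(c,k2(*u),.058).round(4) for u in((638,130),(612,90),(667,165))])
print("ring",px2w(c,k2(626,130),.017))
k3=lambda x,y:(378+(x-500+.5)/7-.5,226+(y-250+.5)/7-.5)
P=px2w(c,k3(638,363),.048); print("spare",P)
print(togo([P[0],P[1],.215]))
E
```

```text
[ 0.58359286  0.13985839 -1.11372813] 1.8281073441484694 [[-0.3, 0.2], [-0.0, 0.1], [0.0, -0.4], [-0.0, -0.7], [0.4, 0.5], [-0.1, 0.1], [-1.0, -0.1], [0.8, -0.5], [0.5, 0.7], [-0.3, 0.2], [0.3, -0.4], [-0.2, 0.0], [-0.0, 0.2]]
key [array([ 0.4605, -0.0896,  0.058 ]), array([ 0.4751, -0.0804,  0.058 ]), array([ 0.4478, -0.0999,  0.058 ])]
ring [ 0.46108463 -0.09061309  0.017     ]
spare [ 0.44431797 -0.29783872  0.048     ]
([array([ 0.3452, -0.266 , -0.    ])], array([ 0.1857, -0.6486,  0.2146]), np.float64(0.2788))
```

{"op": "servo_tool", "data": {
  "increments": [
    [[0.035,-0.027,0],[0,0,0],0],
    [[0.035,-0.027,0],[0,0,0],0],
    [[0.035,-0.027,0],[0,0,0],0],
    [[0.035,-0.027,0],[0,0,0],0],
    [[0.035,-0.027,0],[0,0,0],0]
  ]
}}

```text
t: 0.65
ee_pos: [0.3176, -0.4693, 0.2151]
eef_rot: [0.99, 0.139, -0.0, -0.0]
force: [1.0, -0.8, 0.8]
opening: 0.0855
```

{"op": "servo_tool", "data": {
  "increments": [
    [[0.035,-0.027,0],[0,0,0],0],
    [[0.035,-0.027,0],[0,0,0],0],
    [[0.035,-0.027,0],[0,0,0],0],
    [[0.035,-0.027,0],[0,0,0],0],
    [[0.03,-0.023,0],[0,0,0],0]
  ]
}}

```text
t: 1.15
ee_pos: [0.4454, -0.296, 0.2153]
eef_rot: [0.99, 0.14, 0.0, -0.0]
force: [0.8, 0.3, -0.4]
opening: 0.0854
```

{"op": "servo_tool", "data": {
  "increments": [
    [[0,0,0],[0,0,0.122],0],
    [[0,0,0],[0,0,0.122],0],
    [[0,0,0],[0,0,0.122],0],
    [[0,0,0],[0,0,0.122],0],
    [[0,0,0],[0,0,0.12],0]
  ]
}}

```text
t: 1.65
ee_pos: [0.4441, -0.2981, 0.2151]
eef_rot: [0.986, -0.166, -0.0, -0.0]
force: [-0.1, 0.4, -0.3]
opening: 0.0855
```

Run:
```python
from h import *
print(togo([.4443,-.2978,.16],-.329)); s=ctrl.sense(); print(s["joint_positions"])
```

```text
([array([ 0.0001, -0.0004,  0.0551]), array([-0.0001,  0.0005, -0.0052])], array([ 0.4441, -0.2981,  0.2151]), np.float64(-0.3342))
[ 0.42984818  0.36974915  0.10352784  1.8104023  -0.04548059  0.96423139
 -1.35257572]
```

Run:
```python
from h import *
s=ctrl.sense(); c=cam("wrist"); 
print(w2wpx(c,s,[.4443,-.2978,.048]),w2wpx(c,s,[.4443,-.2978,.0]))
save(c,"pics/w1.png",s=1.42)
```

```text
[278.65598345 185.39649807] [278.66909225 175.98787185]
```

View pics/w1.png

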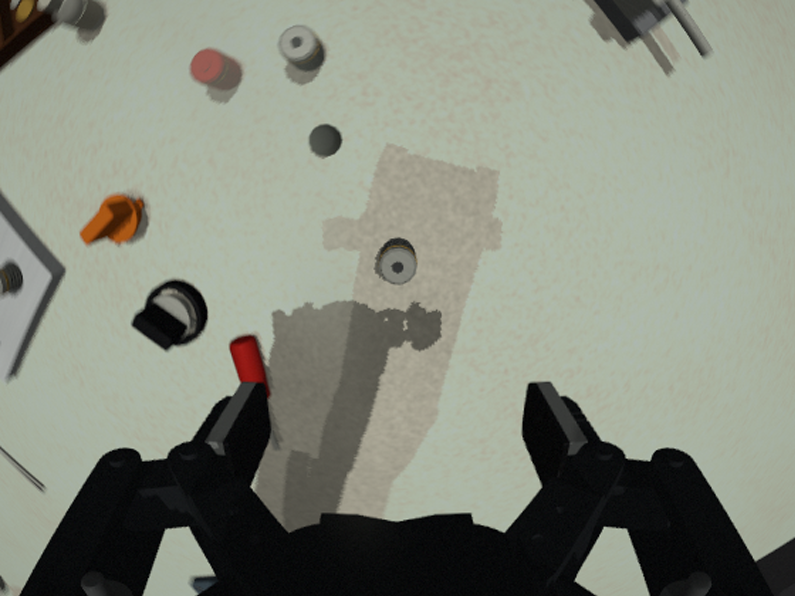

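The wrist view shows the lid at (398,265), or raw (280.0,186.5). That is within about 1.5 px of the prediction, so the top and wrist cameras agree to about 1 mm. I'll descend with TCP z = 0.032, so that the fingertips are at 0.021.

Run:
```python
from h import *
s=ctrl.sense(); c=cam("wrist"); 
g=cv2.cvtColor(c["frame"],cv2.COLOR_RGB2GRAY)[165:205,260:300].astype(float)
P=wpx2w(c,s,(279.9,186.3),.048); print(P)
P=(P+[.4443,-.2978,.048])/2
print(togo([P[0],P[1],.032],-.329))
```

```text
[ 0.4430405  -0.29862789  0.048     ]
([array([-0.0003,  0.0003,  0.1831]), array([ 0.0001,  0.0004, -0.002 ])], array([ 0.4442, -0.2981,  0.2151]), np.float64(-0.331))
```

{"op": "servo_tool", "data": {
  "increments": [
    [[-0.0004,0.0003,0.045],[0,0,0],0],
    [[0,0,0.045],[0,0,0],0],
    [[0,0,0.045],[0,0,0],0],
    [[0,0,0.033],[0,0,0],0],
    [[0,0,0.015],[0,0,0],0]
  ]
}}

```text
t: 2.25
ee_pos: [0.4423, -0.2974, 0.0292]
eef_rot: [0.987, -0.162, -0.002, -0.001]
force: [-0.6, 0.8, 1.1]
opening: 0.0855
```

{"op": "servo_tool", "data": {
  "increments": [
    [[0,0,0],[0,0,0],1],
    [[0,0,0],[0,0,0],1],
    [[0,0,0],[0,0,0],1],
    [[0,0,0],[0,0,0],1],
    [[0,0,0],[0,0,0],1]
  ],
  "squeeze": 40
}}

```text
t: 2.75
ee_pos: [0.4443, -0.2986, 0.0332]
eef_rot: [0.987, -0.164, 0.001, 0.0]
force: [-0.1, -0.8, -0.0]
opening: 0.0126
```

{"op": "servo_tool", "data": {
  "increments": [
    [[0,0,0],[0,0,0],1],
    [[0,0,0],[0,0,0],1],
    [[0,0,0],[0,0,0],1],
    [[0,0,-0.02],[0,0,0],1],
    [[0,0,-0.03],[0,0,0],1]
  ]
}}

```text
t: 3.25
ee_pos: [0.4427, -0.2977, 0.0815]
eef_rot: [0.986, -0.164, -0.002, -0.001]
force: [0.1, -0.6, -0.2]
opening: -0.0002
```

The fingers closed on nothing, so I look again.

Run:
```python
from h import *
c=cam("side"); t=cam("top"); w=cam("wrist")
a=cv2.resize(c["frame"][250:420,180:400,::-1],None,fx=2,fy=2); b=cv2.resize(t["frame"][140:290,330:480,::-1],None,fx=2.26,fy=2.26)
o=np.zeros((600,790,3),np.uint8); o[:340,:440]=a; o[:339,445:784]=b; o[342:,:]=0
ww=cv2.resize(w["frame"][:,:,::-1],(344,258)); o[342:,:344]=ww
cv2.imwrite("pics/chk.png",o); s=ctrl.sense(); print(s["ee_pos"],s["opening"])
```

```text
[ 0.44475931 -0.29907642  0.08380653] 1.2404428771433506e-05
```

View pics/chk.png

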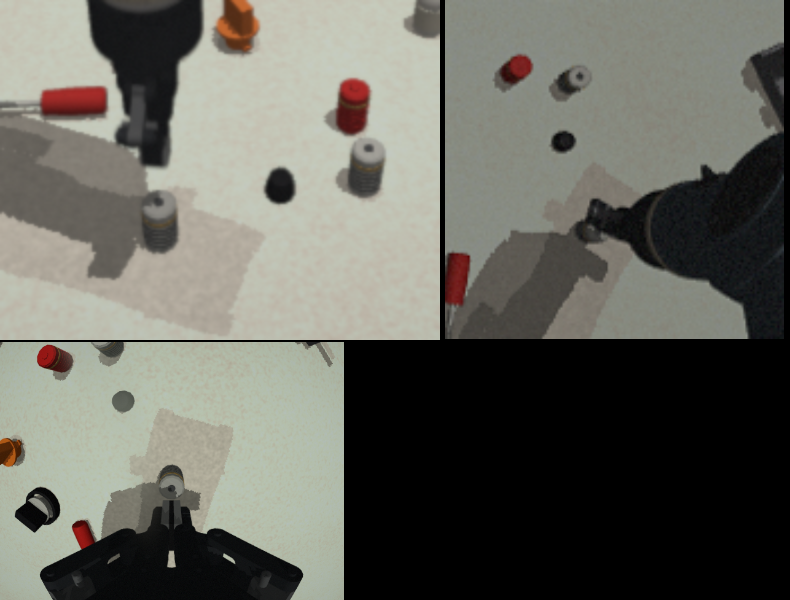

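Run:
```python
from h import *
s=ctrl.sense(); w=cam("wrist"); Rm=R.from_quat(s["eef_rot"]).as_matrix()
print("lid",w2wpx(w,s,[.4438,-.2982,.048]),"foot",w2wpx(w,s,[.4438,-.2982,.0]))
for z in(-.02,-.01,0,.011): print(z,w2wpx(w,s,s["ee_pos"]+Rm@[0,0,z]))
save(w,"pics/w2.png",(180,140,380,300),4)
for n in("side","top"):
    c=cam(n); print(n,"tip",w2px(c,s["ee_pos"]+Rm@[0,0,.011]),"lid",w2px(c,[.4438,-.2982,.048]))
```

```text
lid [278.3356777  234.54785281] foot [278.36620685 211.85592264]
-0.02 [279.32382242 274.84408217]
-0.01 [279.29182441 265.42830281]
0 [279.26282429 256.95939164]
0.011 [279.23395197 248.58737353]
side tip [260.58138222 339.8581693 ] lid [260.51798276 349.93704768]
top tip [401.107444   241.52495163] lid [397.43224943 241.91440091]
```

View pics/w2.png

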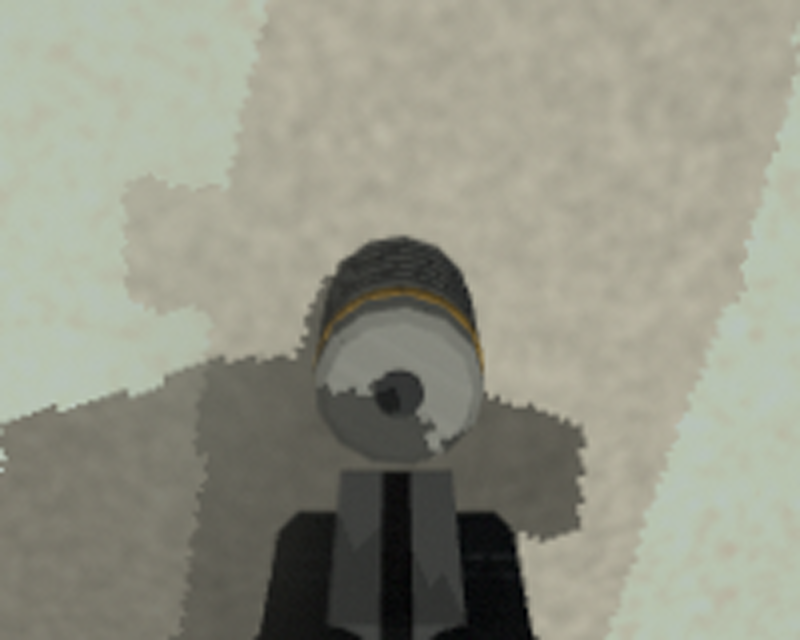

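Lid centre is at crop (400,388), raw (280,237); the closed tips' front edge is at crop y=470, raw 257.5. The basket has not moved and stands where predicted. Both wrist views put the real fingertips about 26 mm further back than stated: roughly 15 mm behind the TCP when shut and 28 mm when open. So the jaws closed above the lid. I'll retry lower, at TCP z = 0.012, which is safe under either geometry.

Run:
```python
from h import *
s=ctrl.sense(); w=cam("wrist"); P=wpx2w(w,s,(279.8,236.8),.048); print(P)
print(togo([.4436,-.2982,.012],-.329))
```

```text
[ 0.44135207 -0.29782441  0.048     ]
([array([0.0005, 0.0001, 0.0695]), array([-0.0003,  0.0014, -0.0001])], array([ 0.4433, -0.298 ,  0.0815]), np.float64(-0.3291))
```

{"op": "servo_tool", "data": {
  "increments": [
    [[0,0,0],[0,0,0],0],
    [[0,0,0],[0,0,0],0],
    [[0,0,0],[0,0,0],0],
    [[0,0,0],[0,0,0],0],
    [[0,0,0],[0,0,0],0]
  ]
}}

```text
t: 4.1
ee_pos: [0.4437, -0.2984, 0.0822]
eef_rot: [0.986, -0.164, -0.0, -0.0]
force: [0.7, 0.0, 0.1]
opening: 0.0725
```

{"op": "servo_tool", "data": {
  "increments": [
    [[-0.0015,0,0.02],[0,0,0],0],
    [[0,0,0.02],[0,0,0],0],
    [[0,0,0.02],[0,0,0],0],
    [[0,0,0.0117],[0,0,0],0],
    [[0,0,0],[0,0,0],0]
  ]
}}

```text
t: 4.6
ee_pos: [0.4416, -0.2974, 0.0093]
eef_rot: [0.986, -0.164, -0.001, -0.0]
force: [0.2, -0.0, 0.2]
opening: 0.0853
```

{"op": "servo_tool", "data": {
  "increments": [
    [[0,0,0],[0,0,0],1],
    [[0,0,0],[0,0,0],1],
    [[0,0,0],[0,0,0],1],
    [[0,0,0],[0,0,0],1],
    [[0,0,0],[0,0,0],1]
  ]
}}

```text
t: 5.1
ee_pos: [0.4428, -0.2981, 0.0113]
eef_rot: [0.986, -0.164, 0.001, 0.0]
force: [-0.8, 0.8, 6.8]
opening: 0.0262
```

{"op": "servo_tool", "data": {
  "increments": [
    [[0,0,0],[0,0,0],1],
    [[0,0,0],[0,0,0],1],
    [[0,0,0],[0,0,0],1]
  ]
}}

```text
t: 5.4
ee_pos: [0.4428, -0.2982, 0.0113]
eef_rot: [0.986, -0.164, 0.001, 0.0]
force: [-0.0, 1.0, 6.4]
opening: 0.0266
```

Run:
```python
from h import *
s=ctrl.sense(); print(s["force"],s["torque"],s["opening"],s["ee_pos"])
w=cam("wrist"); c=cam("side")
a=cv2.resize(w["frame"][140:300,180:380,::-1],None,fx=2.9,fy=2.9)[:460,:]
b=cv2.resize(c["frame"][290:410,210:310,::-1],None,fx=2.2,fy=2.2)
o=np.zeros((460,800,3),np.uint8); o[:a.shape[0],:580]=a; o[:b.shape[0],580:580+b.shape[1]]=b
cv2.imwrite("pics/g1.png",o)
```

```text
[-0.01461577  1.01503202  6.38454068] [ 0.17870153  0.07792959 -0.01842388] 0.02659262061343555 [ 0.44279419 -0.2981674   0.01133144]
```

View pics/g1.png

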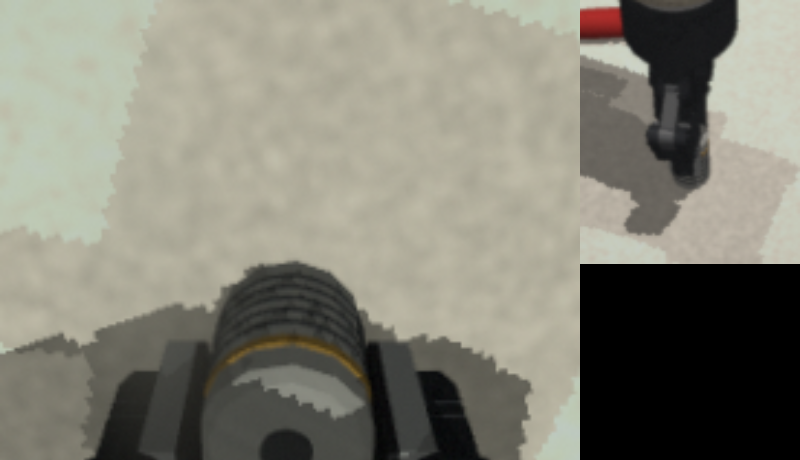

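The basket sits between the pads (lid centre about (287,448), opening 26.6 mm). I lift it and carry it to the pocket.

{"op": "servo_tool", "data": {
  "increments": [
    [[0,0,-0.02],[0,0,0],1],
    [[0,0,-0.03],[0,0,0],1],
    [[0,0,-0.03],[0,0,0],1],
    [[0,0,-0.03],[0,0,0],1],
    [[0,0,-0.02],[0,0,0],1]
  ]
}}

```text
t: 6.0
ee_pos: [0.4427, -0.2982, 0.1428]
eef_rot: [0.986, -0.164, 0.001, 0.0]
force: [-0.3, -0.8, -1.1]
opening: 0.0267
```

{"op": "servo_tool", "data": {
  "increments": [
    [[-0.0065,-0.04,0],[0,0,0],1],
    [[-0.0065,-0.04,0],[0,0,0],1],
    [[-0.0065,-0.04,0],[0,0,0],1],
    [[-0.0065,-0.04,0],[0,0,0],1],
    [[-0.0065,-0.04,0],[0,0,0],1]
  ]
}}

```text
t: 6.5
ee_pos: [0.4762, -0.0966, 0.1409]
eef_rot: [0.986, -0.164, 0.0, -0.0]
force: [0.8, -0.2, -0.5]
opening: 0.0265
```

{"op": "servo_tool", "data": {
  "increments": [
    [[-0.0065,-0.04,0],[0,0,0],1],
    [[-0.0065,-0.04,0],[0,0,0],1],
    [[-0.0065,-0.04,0],[0,0,0],1],
    [[-0.0065,-0.04,0],[0,0,0],1],
    [[-0.0065,-0.04,0],[0,0,0],1]
  ]
}}

```text
t: 7.0
ee_pos: [0.5101, 0.1033, 0.1408]
eef_rot: [0.986, -0.164, 0.0, -0.0]
force: [1.2, -1.3, -0.9]
opening: 0.0265
```

{"op": "servo_tool", "data": {
  "increments": [
    [[-0.0065,-0.04,0],[0,0,0],1],
    [[0,-0.02,0],[0,0,0],1],
    [[0,0,0],[0,0,0],1],
    [[0,0,0],[0,0,0],1],
    [[0,0,0],[0,0,0],1]
  ]
}}

```text
t: 7.5
ee_pos: [0.5232, 0.1586, 0.1406]
eef_rot: [0.986, -0.165, -0.0, 0.001]
force: [-0.4, -0.1, -0.5]
opening: 0.0264
```

Run:
```python
from h import *
s=ctrl.sense(); print(s["force"],s["opening"])
print(togo([.5234,.1604,.141],-.329))
w=cam("wrist"); save(w,"pics/w3.png",(100,80,460,350),2.2)
Rm=R.from_quat(s["eef_rot"]).as_matrix()
print("lid at tcp axis",w2wpx(w,s,s["ee_pos"]+Rm@[0,0,-.0367]),"pocket",w2wpx(w,s,[.5234,.1604,.024]), "sock",w2wpx(w,s,[.5836,.1399,.03]))
```

```text
[-0.38845106 -0.13863449 -0.52352438] 0.02639141178545409
([array([-0.0004, -0.0017, -0.0004]), array([ 0.001 ,  0.0001, -0.0022])], array([0.5232, 0.1586, 0.1406]), np.float64(-0.3312))
lid at tcp axis [279.37827041 293.10223371] pocket [276.95545942 199.21073621] sock [276.62562487 126.79098204]
```

View pics/w3.png

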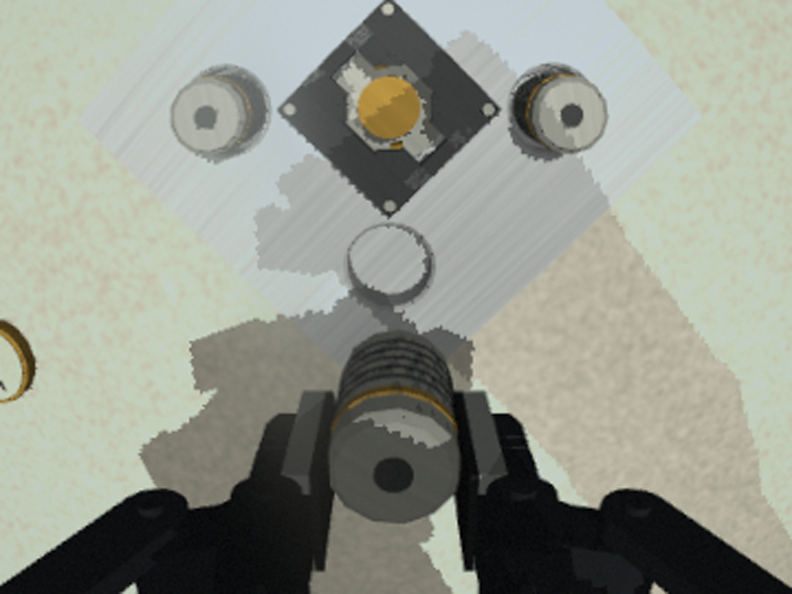

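The lid is at (393,473), raw (278.6,295); the empty pocket at (390,265), raw (277.3,200.5). Both are within about 1 mm of prediction, so I make a small correction and lower.

{"op": "servo_tool", "data": {
  "increments": [
    [[-0.0006,-0.001,0.03],[0,0,-0.002],1],
    [[0,0,0.03],[0,0,0],1],
    [[0,0,0.025],[0,0,0],1],
    [[0,0,0.01],[0,0,0],1],
    [[0,0,0],[0,0,0],1]
  ]
}}

```text
t: 8.05
ee_pos: [0.5225, 0.1604, 0.0448]
eef_rot: [0.987, -0.163, -0.001, 0.001]
force: [-0.1, 0.5, -0.4]
opening: 0.0264
```

{"op": "servo_tool", "data": {
  "increments": [
    [[0,0,0.006],[0,0,0],1],
    [[0,0,0.006],[0,0,0],1],
    [[0,0,0.006],[0,0,0],1],
    [[0,0,0],[0,0,0],1]
  ]
}}

```text
t: 8.45
ee_pos: [0.5229, 0.1616, 0.0272]
eef_rot: [0.987, -0.163, -0.0, 0.0]
force: [0.0, -1.0, -0.8]
opening: 0.0262
```

Run:
```python
from h import *
s=ctrl.sense(); print(s["force"],s["opening"]); print(togo([.5234,.1604,.018],-.329))
```

```text
[ 0.03000364 -0.97480399 -0.75509205] 0.02618163495889299
([array([0.0008, 0.0009, 0.0092]), array([0.0003, 0.0005, 0.0019])], array([0.5229, 0.1616, 0.0272]), np.float64(-0.3271))
```

{"op": "servo_tool", "data": {
  "increments": [
    [[0.0004,0.0006,0.004],[0,0,0],1],
    [[0,0,0.004],[0,0,0],1],
    [[0,0,0.002],[0,0,0],1],
    [[0,0,0.001],[0,0,0],1],
    [[0,0,0],[0,0,0],1]
  ]
}}

```text
t: 8.95
ee_pos: [0.5235, 0.1608, 0.0173]
eef_rot: [0.987, -0.163, 0.0, -0.0]
force: [-2.6, -1.0, 11.3]
opening: 0.0263
```

Seated: 11 N up at the expected height. Release.

{"op": "servo_tool", "data": {
  "increments": [
    [[0,0,-0.0005],[0,0,0],0.4],
    [[0,0,0],[0,0,0],0.4],
    [[0,0,0],[0,0,0],0.4],
    [[0,0,0],[0,0,0],0.4],
    [[0,0,0],[0,0,0],0.4]
  ]
}}

```text
t: 9.45
ee_pos: [0.5233, 0.1609, 0.017]
eef_rot: [0.987, -0.163, -0.0, 0.0]
force: [-0.0, 0.4, 0.2]
opening: 0.0512
```

{"op": "servo_tool", "data": {
  "increments": [
    [[0,0,-0.03],[0,0,0],0.4],
    [[0,0,-0.04],[0,0,0],0.4],
    [[0,0,-0.045],[0,0,0],0.4],
    [[0,0,-0.045],[0,0,0],0.4],
    [[0,0,0],[0,0,0],0.4]
  ]
}}

```text
t: 9.95
ee_pos: [0.5264, 0.1618, 0.1829]
eef_rot: [0.987, -0.163, 0.004, -0.002]
force: [0.5, 0.9, -0.8]
opening: 0.0514
```

Run:
```python
from h import *
s=ctrl.sense(); print(s["force"],s["opening"],s["ee_pos"])
w=cam("wrist"); save(w,"pics/w4.png",(100,60,460,330),2.2)
print("lid",w2wpx(w,s,[.5234,.1604,.054]))
```

```text
[ 0.49853782  0.85184919 -0.77823023] 0.051354913010112246 [0.5263848  0.16180239 0.18292369]
lid [282.41721177 198.6724927 ]
```

View pics/w4.png

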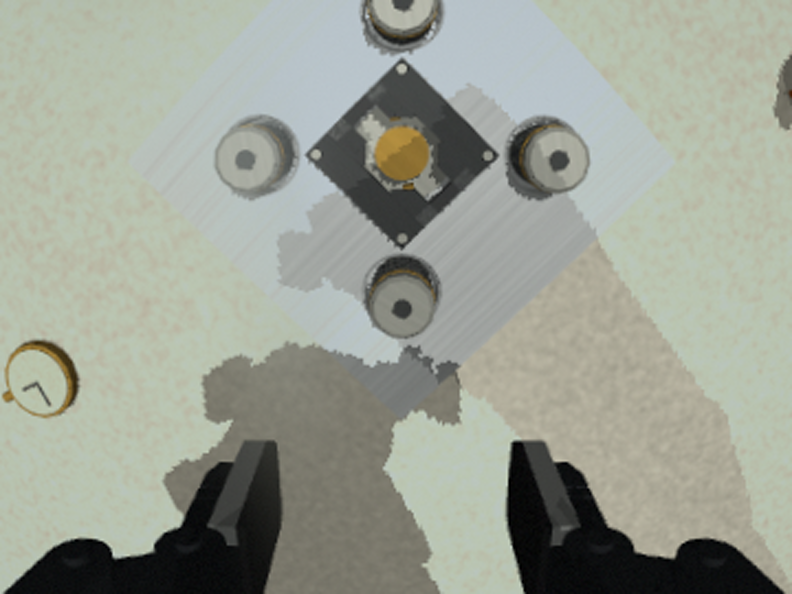

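The new basket is seated at (402,300) at the same height as its neighbours. The keyhole plate centre is at (402,154.5). Now move over the key and turn the tool about 4.09 rad, so that the last joint has room for the clockwise quarter turn.

{"op": "servo_tool", "data": {
  "increments": [
    [[0.003,0.043,0],[0,0,0],0],
    [[0.003,0.043,0],[0,0,0],0],
    [[0.003,0.043,0],[0,0,0],0],
    [[0.003,0.043,0],[0,0,0],0],
    [[0.003,0.043,0],[0,0,0],0]
  ]
}}

```text
t: 10.5
ee_pos: [0.4671, -0.049, 0.1762]
eef_rot: [0.987, -0.163, -0.001, 0.0]
force: [1.8, -0.8, 0.7]
opening: 0.0853
```

{"op": "servo_tool", "data": {
  "increments": [
    [[0.003,0.043,0],[0,0,0],0],
    [[0,0,0],[0,0,-0.147],0],
    [[0,0,0],[0,0,-0.147],0],
    [[0,0,0],[0,0,-0.147],0],
    [[0,0,0],[0,0,-0.147],0]
  ]
}}

```text
t: 11.0
ee_pos: [0.4567, -0.0892, 0.1761]
eef_rot: [0.991, 0.133, -0.001, -0.0]
force: [0.1, 0.2, -0.9]
opening: 0.0859
```

{"op": "servo_tool", "data": {
  "increments": [
    [[0,0,0],[0,0,-0.147],0],
    [[0,0,0],[0,0,-0.147],0],
    [[0,0,0],[0,0,-0.147],0],
    [[0,0,0],[0,0,-0.147],0],
    [[0,0,0],[0,0,-0.147],0]
  ]
}}

```text
t: 11.5
ee_pos: [0.4567, -0.089, 0.1761]
eef_rot: [0.877, 0.48, -0.001, -0.001]
force: [-0.2, 0.1, 0.6]
opening: 0.0851
```

{"op": "servo_tool", "data": {
  "increments": [
    [[0,0,0],[0,0,-0.147],0],
    [[0,0,0],[0,0,-0.147],0],
    [[0,0,0],[0,0,-0.147],0],
    [[0,0,0],[0,0,-0.147],0],
    [[0,0,0],[0,0,-0.147],0]
  ]
}}

```text
t: 12.0
ee_pos: [0.4567, -0.089, 0.1761]
eef_rot: [0.646, 0.763, -0.0, -0.001]
force: [0.1, -0.8, 0.8]
opening: 0.0854
```

{"op": "servo_tool", "data": {
  "increments": [
    [[0,0,0],[0,0,-0.147],0],
    [[0,0,0],[0,0,-0.147],0],
    [[0,0,0],[0,0,-0.147],0],
    [[0,0,0],[0,0,-0.147],0],
    [[0,0,0],[0,0,-0.147],0]
  ]
}}

```text
t: 12.5
ee_pos: [0.4567, -0.089, 0.1761]
eef_rot: [0.329, 0.944, 0.0, -0.001]
force: [-0.0, -0.2, 0.1]
opening: 0.0856
```

{"op": "servo_tool", "data": {
  "increments": [
    [[0,0,0],[0,0,-0.147],0],
    [[0,0,0],[0,0,-0.147],0],
    [[0,0,0],[0,0,-0.147],0],
    [[0,0,0],[0,0,-0.147],0],
    [[0,0,0],[0,0,-0.147],0]
  ]
}}

```text
t: 13.0
ee_pos: [0.4567, -0.089, 0.1761]
eef_rot: [-0.033, 0.999, 0.001, -0.001]
force: [-0.2, 0.6, 0.8]
opening: 0.0855
```

{"op": "servo_tool", "data": {
  "increments": [
    [[0,0,0],[0,0,-0.147],0],
    [[0,0,0],[0,0,-0.147],0],
    [[0,0,0],[0,0,-0.147],0],
    [[0,0,0],[0,0,-0.12],0],
    [[0,0,0],[0,0,0],0]
  ]
}}

```text
t: 13.5
ee_pos: [0.4568, -0.0891, 0.1761]
eef_rot: [-0.306, 0.952, 0.001, -0.001]
force: [-0.2, 0.5, -0.1]
opening: 0.0854
```

Run:
```python
from h import *
s=ctrl.sense(); print(s["joint_positions"],s["opening"])
print(togo([.4605,-.0896,.183],.62+np.pi)); w=cam("wrist"); save(w,"pics/w5.png",(180,100,380,250),4)
for p in([.4605,-.0896,.058],[.4605,-.0896,.017]):print(w2wpx(w,s,p))
```

```text
[ 0.74878287  0.42257947 -0.9083266   2.00223452  0.41808623  0.91518608
  1.81343961] 0.08544115759426918
([array([-0.0028, -0.0026, -0.0069]), array([ 0.0022, -0.0006,  0.0021])], array([ 0.4568, -0.0891,  0.1761]), np.float64(-2.5195))
[273.91482187 203.43740187]
[274.40446761 191.92110511]
```

View pics/w5.png

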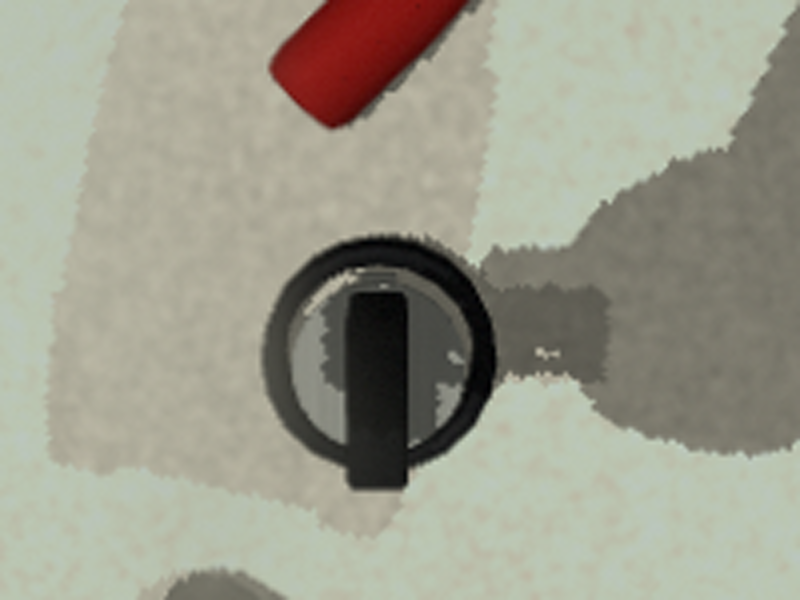

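The bar is vertical in the view, centred at (376.5,~396), so the jaws are aligned with it at heading -2.52. The ring centre is at (379,353). Both sit about 3.5 mm towards tool +x of the top-camera estimate, which is harmless for the pinch. I'll resolve that offset once the key is held. Descend and grip.

{"op": "servo_tool", "data": {
  "increments": [
    [[-0.0005,-0.0026,0.04],[0,0,0],0],
    [[0,0,0.04],[0,0,0],0],
    [[0,0,0.04],[0,0,0],0],
    [[0,0,0.036],[0,0,0],0],
    [[0,0,0],[0,0,0],0]
  ]
}}

```text
t: 14.05
ee_pos: [0.4565, -0.0905, 0.0177]
eef_rot: [-0.304, 0.953, 0.002, -0.003]
force: [-0.7, -0.5, 0.3]
opening: 0.0851
```

{"op": "servo_tool", "data": {
  "increments": [
    [[0,0,0],[0,0,0],0],
    [[0,0,0],[0,0,0],1],
    [[0,0,0],[0,0,0],1],
    [[0,0,0],[0,0,0],1],
    [[0,0,0],[0,0,0],1]
  ],
  "squeeze": 60
}}

```text
t: 14.55
ee_pos: [0.4597, -0.0913, 0.0218]
eef_rot: [-0.305, 0.952, -0.0, 0.001]
force: [-0.1, -1.0, -0.9]
opening: 0.0283
```

{"op": "servo_tool", "data": {
  "increments": [
    [[0,0,0],[0,0,0],1],
    [[0,0,0],[0,0,0],1],
    [[0,0,0],[0,0,0],1],
    [[0,0,0],[0,0,0],1]
  ]
}}

```text
t: 14.95
ee_pos: [0.4596, -0.0912, 0.0216]
eef_rot: [-0.305, 0.952, -0.0, 0.0]
force: [-0.2, -0.7, 7.3]
opening: 0.0127
```

{"op": "servo_tool", "data": {
  "increments": [
    [[0,0,-0.015],[0,0,0],1],
    [[0,0,-0.025],[0,0,0],1],
    [[0,0,-0.03],[0,0,0],1],
    [[0,0,-0.03],[0,0,0],1],
    [[0,0,0],[0,0,0],1]
  ]
}}

```text
t: 15.45
ee_pos: [0.4611, -0.0909, 0.124]
eef_rot: [-0.305, 0.952, -0.001, 0.002]
force: [0.7, -0.7, -1.1]
opening: 0.0125
```

{"op": "servo_tool", "data": {
  "increments": [
    [[-0.0336,0.0166,0],[0,0,0],1],
    [[-0.0336,0.0166,0],[0,0,0],1],
    [[-0.0336,0.0166,0],[0,0,0],1],
    [[-0.0336,0.0166,0],[0,0,0],1],
    [[-0.0336,0.0166,0],[0,0,0],1]
  ]
}}

```text
t: 15.95
ee_pos: [0.5479, 0.0752, 0.1201]
eef_rot: [-0.305, 0.952, -0.0, -0.001]
force: [0.8, -0.2, -1.4]
opening: 0.0128
```

{"op": "servo_tool", "data": {
  "increments": [
    [[-0.0336,0.0166,0],[0,0,0],1],
    [[-0.0336,0.0166,0],[0,0,0],1],
    [[0,0,0],[0,0,0.08],1],
    [[0,0,0],[0,0,0.085],1],
    [[0,0,0],[0,0,0],1]
  ]
}}

```text
t: 16.45
ee_pos: [0.5827, 0.1403, 0.1199]
eef_rot: [-0.225, 0.974, -0.0, -0.001]
force: [0.4, -0.2, -1.9]
opening: 0.0129
```

{"op": "servo_tool", "data": {
  "increments": [
    [[0,0,0],[0,0,0],1],
    [[0,0,0],[0,0,0],1]
  ]
}}

```text
t: 16.65
ee_pos: [0.5831, 0.1398, 0.1207]
eef_rot: [-0.226, 0.974, -0.0, -0.0]
force: [-0.4, 0.1, -1.2]
opening: 0.0126
```

Run:
```python
from h import *
s=ctrl.sense(); print(s["joint_positions"],s["opening"],s["force"])
print(togo([.5836,.1399,.12],.457-np.pi)); w=cam("wrist"); save(w,"pics/w6.png",(160,100,420,310),3)
Rm=R.from_quat(s["eef_rot"]).as_matrix(); P=lambda x,y,z:w2wpx(w,s,s["ee_pos"]+Rm@[x,y,z]).round(1)
print("sock",w2wpx(w,s,[.5836,.1399,.03])); 
for a in((30,30),(30,-30),(-30,30),(-30,-30)):
  v=R.from_euler('z',.457).apply([a[0]/1e3,a[1]/1e3,.03]);print(a,w2wpx(w,s,v+[.5836,.1399,0]).round(1))
zt=.0216-.058; print("bar top c, +x end, -x end",P(0,0,zt),P(.02,0,zt),P(-.02,0,zt),"+y",P(0,.007,zt))
print("foot flange front",P(.0215,0,-.0024))
```

```text
[ 0.14149143  0.64518105 -0.73802633  1.74395614  0.5175641   0.95769767
  1.22379212] 0.012635164049827853 [-0.40212799  0.05933139 -1.15130154]
([array([-0.0005, -0.0002,  0.0007]), array([-0.0001, -0.0006, -0.0003])], array([0.5831, 0.1398, 0.1207]), np.float64(-2.6848))
sock [276.83960796 210.65862112]
(30, 30) [312.6 244.7]
(30, -30) [241.2 244.6]
(-30, 30) [315.  174.2]
(-30, -30) [238.6 174.3]
bar top c, +x end, -x end [275.7 296.9] [275.5 256.7] [275.9 331.6] +y [291.5 296.9]
foot flange front [276.1 225.1]
```

View pics/w6.png

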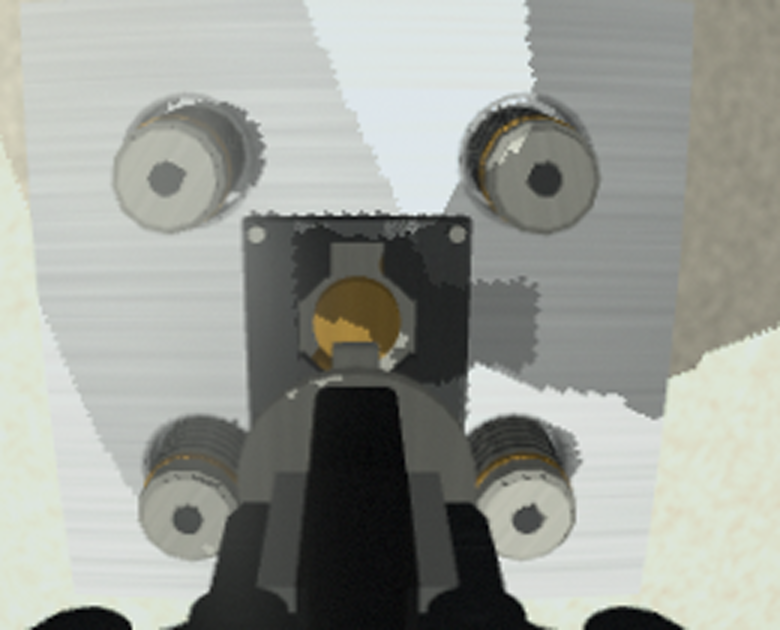

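The key is held and centred over the socket: bar x=356, flange 237–475, lug tip (356,343), slot end (357,243), plate top edge y=217. I turn these pixels into tool-frame offsets, so the camera bias cancels out.

Run:
```python
from h import *
s=ctrl.sense(); w=cam("wrist"); Rm=R.from_quat(s["eef_rot"]).as_matrix()
def inv(x,y,z,name):   # z world height
    p=wpx2w(w,s,(160+(x+.5)/3-.5,100+(y+.5)/3-.5),z); print(name,((Rm.T@(p-s["ee_pos"]))*1000).round(1))
f=s["ee_pos"][2]-.0216
inv(357,243,.03,"slot end, expect x=24"); inv(247,217,.03,"plate L x=30,y-30"); inv(470,217,.03,"plate R"); inv(300,325,.03,"bore L");inv(415,325,.03,"bore R")
inv(256,235,.03,"boltL");inv(457,235,.03,"boltR");inv(257,300,.024,"")
inv(356,366,f+.024,"flange front x=21.5"); inv(334,343,f+.009,"lug L x=21");inv(378,343,f+.009,"lug R");inv(316,388,f+.024,"bar base L x=20 y-7");inv(396,388,f+.024,"bar base R")
inv(166,179,.054,"b1");inv(545,179,.054,"b2");inv(188,519,.054,"b3");inv(528,519,.054,"b4")
```

```text
slot end, expect x=24 [24.1  1.3 90.9]
plate L x=30,y-30 [ 31.2 -27.4  90.9]
plate R [31.2 30.8 90.9]
bore L [  1.6 -14.   90.9]
bore R [ 1.6 16.9 90.9]
boltL [ 26.3 -25.2  90.9]
boltR [26.4 27.5 90.9]
 [  6.9 -26.   96.9]
flange front x=21.5 [23.4  1.1 -2.4]
lug L x=21 [22.5 -3.  12.6]
lug R [22.5  5.2 12.6]
bar base L x=20 y-7 [19.4 -5.7 -2.4]
bar base R [19.4  8.  -2.4]
b1 [ 45.2 -43.8  66.9]
b2 [45.2 45.6 66.9]
b3 [-44.7 -43.5  66.9]
b4 [-44.7  46.7  66.8]
```

Relative offset is under 1 mm: socket about (0.6,1.4), key about (1.2,1.1), with yaw aligned. Lower.

{"op": "servo_tool", "data": {
  "increments": [
    [[-0.0005,0.0003,0.025],[0,0,0],1],
    [[0,0,0.025],[0,0,0],1],
    [[0,0,0.014],[0,0,0],1],
    [[0,0,0.006],[0,0,0],1],
    [[0,0,0],[0,0,0],1]
  ],
  "squeeze": 80
}}

```text
t: 17.25
ee_pos: [0.5834, 0.1407, 0.0507]
eef_rot: [-0.226, 0.974, 0.0, -0.0]
force: [0.6, -0.2, -0.4]
opening: 0.0117
```

{"op": "servo_tool", "data": {
  "increments": [
    [[0,0,0.003],[0,0,0],1],
    [[0,0,0.003],[0,0,0],1],
    [[0,0,0],[0,0,0],1]
  ]
}}

```text
t: 17.55
ee_pos: [0.584, 0.141, 0.0455]
eef_rot: [-0.226, 0.974, 0.0, 0.001]
force: [0.1, 1.0, 0.2]
opening: 0.0116
```

Run:
```python
from h import *
s=ctrl.sense(); print(s["opening"],s["force"],s["torque"]);print(togo([.5836,.1399,.0336],.457-np.pi))
```

```text
0.01164860292216571 [0.07176729 0.96700881 0.18017874] [ 0.05232772 -0.09383591  0.03204221]
([array([ 0.0009, -0.0008,  0.0119]), array([-0.0001,  0.0012, -0.0018])], array([0.584 , 0.141 , 0.0455]), np.float64(-2.6864))
```

{"op": "servo_tool", "data": {
  "increments": [
    [[0.0004,-0.0005,0.004],[0,0,0],1],
    [[0,0,0.004],[0,0,0],1],
    [[0,0,0.003],[0,0,0],1],
    [[0,0,0.0015],[0,0,0],1],
    [[0,0,0],[0,0,0],1]
  ]
}}

```text
t: 18.05
ee_pos: [0.5841, 0.1407, 0.0336]
eef_rot: [-0.226, 0.974, 0.0, 0.001]
force: [-0.5, 0.2, 12.1]
opening: 0.012
```

Run:
```python
from h import *
s=ctrl.sense(); print(s["opening"],s["force"],s["torque"]);print(togo([.5836,.1399,.0336],.457-np.pi))
```

```text
0.012027323284608173 [-0.5225337   0.16230514 12.14742557] [ 0.18690651  0.20488673 -0.0162309 ]
([array([ 0.0008, -0.0005,  0.    ]), array([-0.0004,  0.0017, -0.0017])], array([0.5841, 0.1407, 0.0336]), np.float64(-2.6863))
```

Fully in: the foot is at about 12 mm with 12 N. Now turn clockwise (tool +z).

{"op": "servo_tool", "data": {
  "increments": [
    [[0,0,0],[0,0,0.08],1],
    [[0,0,0],[0,0,0.1],1],
    [[0,0,0],[0,0,0.1],1],
    [[0,0,0],[0,0,0.1],1],
    [[0,0,0],[0,0,0.1],1]
  ]
}}

```text
t: 18.55
ee_pos: [0.5843, 0.1402, 0.0336]
eef_rot: [0.014, 1.0, 0.0, 0.001]
force: [0.1, -1.3, 10.3]
opening: 0.0121
```

Run:
```python
from h import *
s=ctrl.sense(); print(s["opening"],s["force"],s["torque"],yaw(s),s["ee_pos"],s["joint_positions"])
```

```text
0.01205624398179538 [ 0.11015138 -1.32467934 10.26465309] [-0.10030312  0.06795857  0.159581  ] 3.1127536463538403 [0.58434228 0.14015836 0.03364281] [ 0.016878    0.71788853 -0.53220011  1.82049627  0.5172808   0.74312938
  0.74531708]
```

{"op": "servo_tool", "data": {
  "increments": [
    [[0,0,0],[0,0,0.1],1],
    [[0,0,0],[0,0,0.1],1],
    [[0,0,0],[0,0,0.1],1],
    [[0,0,0],[0,0,0.1],1],
    [[0,0,0],[0,0,0.1],1]
  ]
}}

```text
t: 19.05
ee_pos: [0.5843, 0.1398, 0.0336]
eef_rot: [0.261, 0.965, 0.0, 0.001]
force: [-0.4, -2.0, 11.5]
opening: 0.0126
```

{"op": "servo_tool", "data": {
  "increments": [
    [[0,0,0],[0,0,0.1],1],
    [[0,0,0],[0,0,0.1],1],
    [[0,0,0],[0,0,0.1],1],
    [[0,0,0],[0,0,0.1],1],
    [[0,0,0],[0,0,0.1],1]
  ]
}}

```text
t: 19.55
ee_pos: [0.5841, 0.1395, 0.0336]
eef_rot: [0.492, 0.871, 0.0, 0.001]
force: [-1.0, -2.8, 11.9]
opening: 0.0121
```

{"op": "servo_tool", "data": {
  "increments": [
    [[0,0,0],[0,0,0.05],1],
    [[0,0,0],[0,0,0],1],
    [[0,0,0],[0,0,0],1],
    [[0,0,0],[0,0,0],1],
    [[0,0,0],[0,0,0],1]
  ]
}}

```text
t: 20.05
ee_pos: [0.5841, 0.1395, 0.0336]
eef_rot: [0.512, 0.859, 0.0, 0.001]
force: [-0.9, -2.0, 13.2]
opening: 0.0124
```

Run:
```python
from h import *
s=ctrl.sense(); print(s["opening"],s["force"],s["torque"],yaw(s),s["ee_pos"],s["joint_positions"],abs(s["qd"]).max())
w=cam("wrist"); save(w,"pics/w7.png",(100,60,460,330),2.2)
```

```text
0.012447968827386037 [-0.91466762 -2.00371095 13.17596563] [-0.4769166   0.25683395  0.16547072] 2.0664390622899944 [0.58408147 0.13946558 0.03361907] [-0.16120099  0.67908849 -0.24070445  1.8277302   0.24784206  0.66288212
 -0.05099134] 0.0018460515233777969
```

View pics/w7.png

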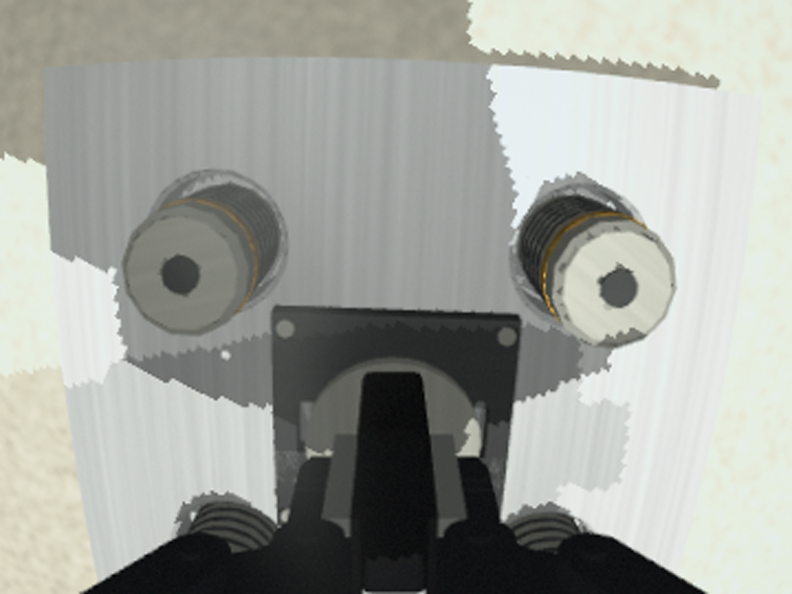

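The view shows the bar at (393,~470) across the slots (slot visible at (473,437)). The flange is down on the plate and all four baskets stand in their pockets. The wrist torque of 0.165 N m matches the driver's spring at a quarter turn, and the arm is still. Handing in.

```bash
python3 -c "
from h import *
print(ctrl.close_job()); s=ctrl.sense(); print(s['t'],s['force'],s['torque'],s['opening'])"
```

```text
the job is handed in; nothing more can be done
None
the job is handed in; nothing more can be done
```

The job is handed in at about 20 s of the 58 s allowed. One spare basket is seated in the empty pocket and released. The key is in the socket, pushed in, turned about a quarter turn clockwise and still gripped. The hand-in gives no verdict.

**Last checks:**
- **Key turn:** the measured turn was 1.53 rad. The wrist torque of 0.165 N m matches the driver spring near a quarter turn.
- **Key push and grip:** the tool height puts the foot at about 12 mm, the fully pressed depth, with about 13 N of push. The grip was set to 80 N and the arm was still.
- **Baskets:** the last wrist picture shows a basket in every pocket. The new one stood at the same height as its neighbours, and the other three look unmoved.
- **Bystanders:** I took no final overall picture of the bench, so I did not confirm at the end that they stayed put.

**What disagreed:**
- **Fingertips:** in the wrist images they sat about 26 mm further back than the description says. My first basket grasp closed above the lid without moving anything, and I mended it by gripping lower.
- **Key position:** the top and wrist cameras differed by about 3.5 mm. I aligned the held key to the socket within the wrist view, so that difference did not affect the insertion.

I viewed 11 pictures, one over the budget of 10.

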